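Slide the pink honing stone under the hold-down bar

TASK

Load the bench stone holder: pick up the pink honing stone, lay it pink side up on the holder's rubber strip and slide it lengthwise under the blue hold-down bar until its end is fully home against the end stop. Leave the grey and the olive stone where they lie.

Things in the scene. Friction and masses are not known exactly. Their poses are not given: they have to be found in the camera images.
- pink_stone: Loose honing stone to load: a bar 150 mm long (its x), 28 mm wide (y), 20 mm high (z), about 0.2 kg, pink abrasive on top of a 5 mm bright metal backing plate. Origin: centre of its underside; z points up through the pink face. It lies flat on the table, its length within about 0.2 rad of world x. Both ends are alike.
- grey_stone: Loose stone of the same size and axes as the pink one, blue-grey on a metal backing. Not to be moved.
- olive_stone: Loose stone of the same size and axes as the pink one, olive on a black backing. Not to be moved. The three stones lie side by side in any order, 75 mm or more from middle to middle across their length.
- holder: Bench stone holder, fixed to the table, rigid; its yaw varies. Its x is the sliding direction, from the open end near the robot (-x) to the end stop (+x); z up. Origin: on the table, below the stone's middle when home. Base plate 10 mm thick, 115 mm wide, x -145 to 110 mm; on it a rubber strip 24 mm wide (narrower than the stone), x -130 to 75 mm, top 28 mm above the table, carries the stone.
- holder_home (a point): Point on top of the rubber strip (28 mm above the table) where the stone's underside centre is when it is fully home; axes as the holder's. The stone then reaches 75 mm to either side of it along x.
- holder_mouth (a point): Point on top of the strip at the mouth of the channel (holder x = -15 mm); axes as the holder's. Two steel cheeks, 55 mm high above the table, leave a channel 36 mm wide from holder x = 5 to 60 mm; flared ends widen it to about 54 mm at the mouth. Before x = -17 mm only the strip stands on the base plate, so fingers holding the stone's near end stay clear of the cheeks.
- holder_bar (a point): Centre of the underside of the blue hold-down bar, which bridges the cheeks from holder x = 20 to 45 mm, 60 mm wide, underside 27 mm above the strip (7 mm over the stone), top 65 mm above the table (screw heads to 71 mm).
- holder_stop (a point): Foot of the end stop's near face at holder x = 75 mm, on the strip: an upright steel block 60 mm wide, its top 58 mm above the table. The stone's far end must meet this face; from above it can be seen between bar and stop.

How it is judged:
At the end, for the whole second after the job is handed in: The pink stone lies at rest, pink side up and flat on the rubber strip (within 4 mm in height and 0.08 rad), under the bar, lengthwise in the channel (within 7 mm to the side and 0.14 rad), its end within 6 mm of the end stop; the grey and olive stones are within 20 mm of where they lay (x of pink_stone in the frame of holder_home between -0.006 and 0.004 m and y of pink_stone in the frame of holder_home between -0.007 and 0.007 m and z of pink_stone in the frame of holder_home between -0.004 and 0.004 m and angle between the x axis of pink_stone and the x axis of holder, either way round below 0.14 rad and angle between pink_stone's own z axis and vertical below 0.08 rad and linear speed of pink_stone below 0.01 m/s and distance of each of grey_stone, olive_stone from where it was at the start of the episode below 0.02 m); the robot touches nothing.
It fails at once if the grey stone is moved more than 20 mm (distance of grey_stone from where it was at the start of the episode above 0.02 m).
It fails at once if the olive stone is moved more than 20 mm (distance of olive_stone from where it was at the start of the episode above 0.02 m).
It also fails if it takes over 38 s, if anything falls off the work surface, if the arm or the gripper's body presses on something with over 40 N, if the wrist force passes 120 N, or if a joint passes its speed limit or range.

ROBOT

A 6-joint arm with a two-finger parallel gripper is mounted at the origin on the work surface. World frame = base frame: x ahead of the robot, y to its left, z up, the work surface at z = 0. Lengths are in m, angles in rad, forces in N, time in s.
With the tool pointing down it reaches from about 0.25 to 0.775 m from the base axis. Payload 4 kg.
Tool frame: the origin (TCP) lies midway between the tips of the shut fingers; the grasp point (between the pads) lies 19 mm behind it; z points along the fingers, y is the direction in which the jaws open and shut (so a half turn about z gives the same grasp; the last joint's range is limited). The gripper opens to 94 mm and grips with 3 to 60 N. Pads are 16 mm wide; open, the fingers measure 119 mm over their backs; the gripper's body (75 mm by 177 mm) begins 78 mm behind the grasp point.
Start: joints at [-1.389, 0.087, 1.371, -0, 1.684, -0.103], TCP at [0.155, -0.528, 0.206] pointing down, gripper open.
Joint ranges: [-3.1, 3.1], [-0.76, 2.03], [0.27, 2.55], [-1.08, 4.22], [0.17, 2.65], [-2.57, 2.57]. Speed limits (rad/s): [2.79, 2.79, 3.14, 3.14, 3.14, 3.14].

INTERFACE

Orientations are given as [roll, pitch, yaw] about the fixed x, y, z axes, in that order (R = Rz(yaw) Ry(pitch) Rx(roll)).
In Python, from bench import robot gives the robot as it stands.
- The arm moves only by the tool servo_tool, never from a script. Its argument "rows" is a list of rows, each a list of 2 entries, a list of its own where there are three numbers: the shift along the tool's x, y, z normalised to -1 to 1, where 1 is 0.08 m, then the turn about the tool's z normalised to -1 to 1, where 1 is pi/2 rad. A call has 1 to 12 rows; each row is the pose to reach, as a shift and turn from the pose commanded when the call began, along the tool's axes at that moment; what a row does not reach only later rows make up. A row lasts 1/12 s, in which the tool goes at most 41.7 mm and 7.16 degrees, less where a joint would pass 70% of its speed; a pose out of reach is approached as far as the arm can. A call with a number of a shift or a turn outside -1 to 1 is refused whole. A call with a gripper value outside its range is refused whole. "grip" is the closure, from -1 (fully open) to 1 (shut), set as the call begins (left out, the last holds). The fingers move at their own pace and stop on an object; the grip force is fixed at half the most. Time passes only in rows, so rows that repeat a pose let the fingers close. It gives the time, the measured TCP pose, the force and the opening at its end, in the units of the state.
- robot.get_obs(): the state, without advancing time (a new reading comes with each control period).
- robot.snapshot(name): name is "scene" or "top" or "wrist"; returns a dict with "pixels" (420x560x3 uint8, red, green, blue), "camera_matrix" (3x3 intrinsics, pixels), "D" ([k1, k2, p1, p2, k3] as OpenCV has them; the pictures are not rectified), "world_from_camera" (4x4, takes a point from camera to world coordinates). Camera axes: x right, y down, z forward; pixel columns grow to the right and rows downward; lengths in m; the calibration is good to about 2 mm. A picture is of the moment at which its call begins. There is no depth.
- robot.close_job(): hands the job in, once; it reports no verdict.
The state is a dict: "time": time; "joint_positions": joint angles; "qvel": joint speeds; "joint_torque": joint torques, N m; "tool_pos": TCP position; "ee_rot": TCP orientation; "wrist_force": force on the tool from outside, world axes, zero at the start; "wrist_torque": the same for the moment, N m; "width": finger opening in m.
Only numpy, scipy, OpenCV 4.12 (cv2) and the standard library are available. Lean on these libraries where they do the work, as an engineer would, in place of code of your own. Each camera call takes 0.05 s, during which the arm holds its last target.

## Working session

There is one attempt and no reset: what is moved stays moved. The work goes in short steps, Python scripts to look and compute and a tool call to move; the robot and the scene stay as the last step left them, time stands still between calls to the robot, and variables do not carry over. Pictures are saved under pics/ and viewed, and the job is handed in when it is done.

Besides the shell and the picture viewer there is one more tool, called after "Call:" in YAML: its name, and indented under it one key for each argument. servo_tool: Moves the arm, as the interface text tells. Its arguments: {"type":"object","properties":{"rows":{"type":"array"},"grip":{"type":"number"}},"required":["rows"]}

```bash
ls; mkdir -p pics
cat > h.py <<'E'
import numpy as np, cv2
from bench import robot
def snap(n,f):
    s=robot.snapshot(n); cv2.imwrite('pics/'+f,s['pixels'][:,:,::-1].copy()); np.savez('pics/'+f+'.npz',**{k:np.array(v) for k,v in s.items()}); return s
def ray(s,uv,z):
    uv=np.array(uv,float).reshape(-1,1,2)
    n=cv2.undistortPoints(uv,np.array(s['camera_matrix'],float),np.array(s['D'],float)).reshape(-1,2)
    T=np.array(s['world_from_camera']); d=np.c_[n,np.ones(len(n))]@T[:3,:3].T; o=T[:3,3]
    return o+d*((z-o[2])/d[:,2])[:,None]
def proj(s,P):
    T=np.linalg.inv(np.array(s['world_from_camera'])); r,_=cv2.Rodrigues(T[:3,:3])
    return cv2.projectPoints(np.array(P,float).reshape(-1,1,3),r,T[:3,3],np.array(s['camera_matrix'],float),np.array(s['D'],float))[0].reshape(-1,2)
E
python3 - <<'E'
from h import *
for n in ['top','scene']:
    s=snap(n,n+'0.png'); print(np.round(s['world_from_camera'],3).tolist())
o=robot.get_obs(); print(o)
E
```

```text
pics
[[0.0, -1.0, 0.03, 0.523], [-1.0, 0.0, 0.022, 0.042], [-0.022, -0.03, -0.999, 1.101], [0.0, 0.0, 0.0, 1.0]]
[[-0.59, 0.606, -0.533, 0.985], [0.807, 0.435, -0.399, 0.36], [-0.011, -0.666, -0.746, 0.659], [0.0, 0.0, 0.0, 1.0]]
{'time': 0.1, 'joint_positions': array([-1.38911014e+00,  8.78844757e-02,  1.37208945e+00, -1.48004816e-05,
        1.68361681e+00, -1.03102936e-01]), 'qvel': array([ 0.00013915, -0.00069945, -0.00277358, -0.0001283 , -0.000862  ,
        0.00135513]), 'joint_torque': array([ 2.77816325e-03, -3.41248512e+01, -3.03303838e+01,  7.18632806e-02,
        3.04062758e-02, -8.81608753e-05]), 'tool_pos': array([ 0.15442385, -0.52735721,  0.20442633]), 'ee_rot': array([-3.13960367e+00, -1.91011317e-04,  2.84787281e-01]), 'wrist_force': array([-0.15043305,  0.10584104, -0.15222283]), 'wrist_torque': array([-0.00552171,  0.03359766, -0.02096849]), 'width': 0.09411836936725385}
```

View pics/top0.png

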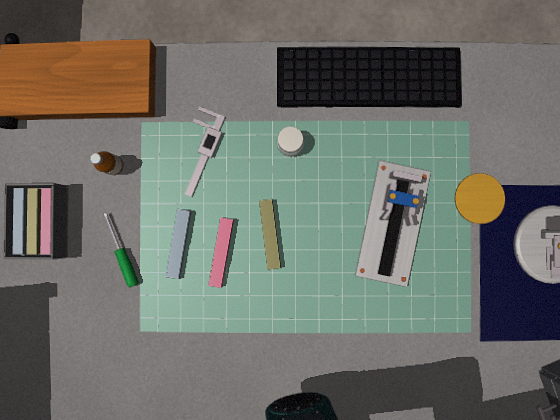

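View pics/scene0.png

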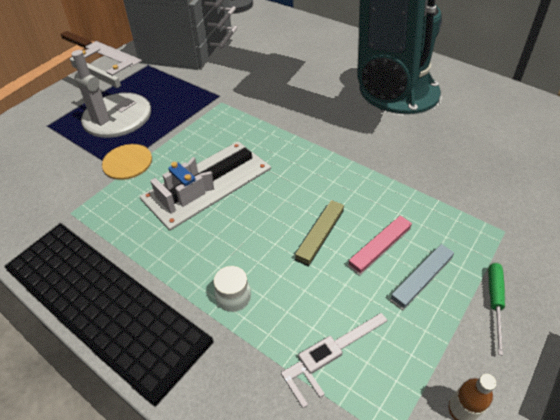

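The top view has +x up and +y to the left. Pink is at about (223,252), with grey to its left at (178,243) and olive to its right at (271,234). The holder is around (393,223), with its stop end at the top near (408,172) and the blue bar at (404,199).

```bash
cat > m.py <<'E'
from h import *
def biggest(m):
    c,_=cv2.findContours(m.astype(np.uint8),cv2.RETR_EXTERNAL,cv2.CHAIN_APPROX_NONE); return max(c,key=cv2.contourArea)
def rect(s,m,z):
    c=biggest(m); P=ray(s,c.reshape(-1,2),z)[:,:2]
    (cx,cy),(w,h),a=cv2.minAreaRect((P*1000).astype(np.float32))
    b=cv2.boxPoints(((cx,cy),(w,h),a)); e1=b[1]-b[0]; e2=b[2]-b[1]; e=e1 if np.hypot(*e1)>np.hypot(*e2) else e2
    e=e*np.sign(e[0]); return cx,cy,sorted((w,h)),np.arctan2(e[1],e[0])
def masks(s):
    im=s['pixels'].astype(int); R,G,B=im[...,0],im[...,1],im[...,2]
    return R,G,B
E
python3 - <<'E'
from m import *
s=dict(np.load('pics/top0.png.npz')); R,G,B=masks(s)
roi=np.zeros(R.shape,bool); roi[195:300,150:300]=1
print('pink',rect(s,roi&(R>150)&(R-G>60),.02))
h=np.zeros(R.shape,bool); h[150:300,345:440]=1
print('blue',rect(s,h&(B-R>60),.065))
print('plate',rect(s,h&(R>165)&(abs(R-B)<40)&(R>=G-5),.010))
bl=h&(R<40)&(G<40)&(B<40); bl[:205]=0
print('strip',rect(s,bl,.028))
s2=dict(np.load('pics/scene0.png.npz')); R,G,B=masks(s2)
roi=np.zeros(R.shape,bool); roi[200:290,340:420]=1
print('pink',rect(s2,roi&(R>120)&(R-G>40),.02))
c=s['pixels'][150:300,345:440,::-1]; cv2.imwrite('pics/crop0.png',cv2.resize(c,None,fx=4,fy=4,interpolation=cv2.INTER_CUBIC))
E
```

```text
pink (485.12152099609375, 198.209228515625, [26.549293518066406, 146.57936096191406], np.float32(-0.17554721))
blue (595.7343139648438, -180.687744140625, [25.76566505432129, 58.94361114501953], np.float32(1.3422925))
plate (545.9519653320312, -170.23751831054688, [110.9089584350586, 250.31642150878906], np.float32(-0.20969413))
strip (512.2621459960938, -162.0911865234375, [25.111228942871094, 151.2355194091797], np.float32(-0.2114724))
pink (484.2947692871094, 202.40440368652344, [30.78544044494629, 148.0952606201172], np.float32(-0.17868267))
```

View pics/crop0.png

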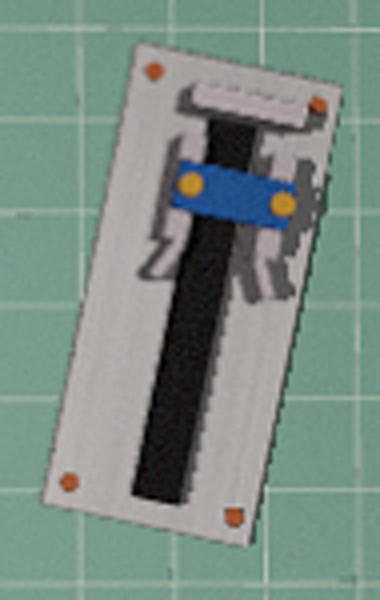

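Call:
servo_tool:
  rows:
    - [[0.5, -0.5, 0], 0.08]
    - [[1, -1, 0], 0.16]
    - [[1, -1, 0], 0.24]
    - [[1, -1, 0], 0.294]
    - [[1, -1, 0], 0.294]

```text
time: 0.52
tool_pos: [0.2095, -0.4272, 0.2054]
ee_rot: [3.141, 0.0, -0.176]
wrist_force: [-0.1, 0.8, 0.4]
width: 0.0937
```

```bash
cat > go.py <<'E'
from h import *
import sys
def go(x,y,z,yaw):
    o=robot.get_obs(); p=o['tool_pos']; a=o['ee_rot'][2]
    R=np.array([[np.cos(a),np.sin(a),0],[np.sin(a),-np.cos(a),0],[0,0,-1]])
    d=R.T@(np.array([x,y,z])-p)/.08; t=-(yaw-a); t=(t+np.pi)%(2*np.pi)-np.pi
    print('t',round(o['time'],2),'pose',np.round(p,4),np.round(o['ee_rot'],3),'F',np.round(o['wrist_force'],1),'w',round(o['width'],4),'shift',np.round(d,3),'turn',round(t/(np.pi/2),4))
if __name__=='__main__': go(*map(float,sys.argv[1:5]))
E
python3 go.py .4507 .2044 .204 -.177
```

```text
t 0.52 pose [ 0.2095 -0.4272  0.2054] [ 3.141  0.    -0.176] F [-0.1  0.8  0.4] w 0.0937 shift [ 1.586 -8.301  0.018] turn 0.0007
```

Call:
servo_tool:
  rows:
    - [[0.1, -0.5, 0], 0]
    - [[0.2, -1, 0], 0]

```text
time: 0.68
tool_pos: [0.2381, -0.3529, 0.2044]
ee_rot: [-3.14, 0.001, -0.178]
wrist_force: [1.8, 0.2, 0.3]
width: 0.0942
```

Call:
servo_tool:
  rows:
    - [[0.1, -0.5, 0], 0]
    - [[0.2, -1, 0], 0]

```text
time: 0.85
tool_pos: [0.2684, -0.2758, 0.205]
ee_rot: [-3.141, 0.001, -0.177]
wrist_force: [1.3, 0.1, 0.0]
width: 0.0937
```

Call:
servo_tool:
  rows:
    - [[0.1, -0.5, 0], 0]
    - [[0.2, -1, 0], 0]

```text
time: 1.02
tool_pos: [0.2984, -0.1998, 0.2052]
ee_rot: [3.141, 0.0, -0.177]
wrist_force: [1.3, 0.2, -0.1]
width: 0.0938
```

Call:
servo_tool:
  rows:
    - [[0.1, -0.5, 0], 0]
    - [[0.2, -1, 0], 0]

```text
time: 1.18
tool_pos: [0.3284, -0.1237, 0.2054]
ee_rot: [3.141, -0.0, -0.176]
wrist_force: [1.2, 0.3, -0.2]
width: 0.0937
```

Call:
servo_tool:
  rows:
    - [[0.1, -0.5, 0], 0]
    - [[0.2, -1, 0], 0]

```text
time: 1.35
tool_pos: [0.3584, -0.0477, 0.2055]
ee_rot: [3.141, -0.001, -0.176]
wrist_force: [0.4, -0.5, 0.5]
width: 0.0936
```

Call:
servo_tool:
  rows:
    - [[0.1, -0.5, 0], 0]
    - [[0.2, -1, 0], 0]

```text
time: 1.52
tool_pos: [0.3884, 0.0285, 0.2054]
ee_rot: [3.141, -0.001, -0.175]
wrist_force: [0.4, -1.4, 0.7]
width: 0.0938
```

Call:
servo_tool:
  rows:
    - [[0.1, -0.5, 0], 0]
    - [[0.2, -1, 0], 0]

```text
time: 1.68
tool_pos: [0.4184, 0.1046, 0.2052]
ee_rot: [3.141, -0.0, -0.175]
wrist_force: [1.2, -1.1, 0.7]
width: 0.0939
```

Call:
servo_tool:
  rows:
    - [[0.1, -0.5, 0], 0]
    - [[0.2, -1, 0], 0]
    - [[0.2, -1, 0], 0]
    - [[0.2, -1, 0], 0]

```text
time: 2.02
tool_pos: [0.4478, 0.1798, 0.2041]
ee_rot: [3.14, 0.002, -0.172]
wrist_force: [0.0, -0.5, 0.5]
width: 0.0938
```

```bash
python3 go.py .4507 .2044 .204 -.177; python3 -c "
from h import *
snap('wrist','w1.png')"
```

```text
t 2.02 pose [0.4478 0.1798 0.2041] [ 3.14e+00  2.00e-03 -1.72e-01] F [ 0.  -0.5  0.5] w 0.0938 shift [-0.017 -0.309  0.001] turn 0.003
```

View pics/w1.png

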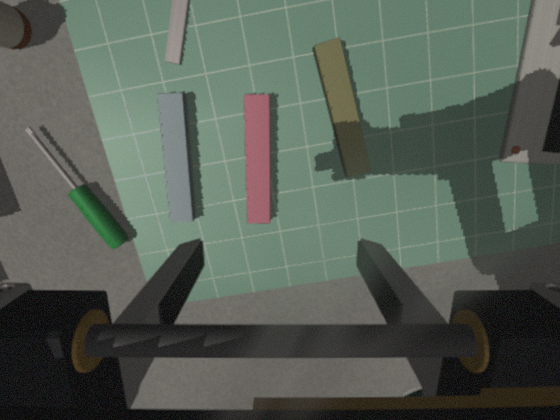

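The wrist view shows pink upright at (258,158), grey at (176,157) and olive at (341,108). Fully open, the fingers would nearly touch the neighbouring stones, so I'll part-close before going down.

```bash
python3 - <<'E'
from m import *
s=dict(np.load('pics/w1.png.npz')); R,G,B=masks(s)
print(rect(s,(R>120)&(R-G>50)&(np.indices(R.shape)[0]<240),.02))
s=dict(np.load('pics/top0.png.npz')); R,G,B=masks(s)
roi=np.zeros(R.shape,bool); roi[195:300,150:300]=1
a=roi.copy(); a[:,255:]=0; a[:,:160]=0
print('grey',rect(s,a&(B>G)&(B-R>10)&(R>90),.02))
print('olive',rect(s,roi&(np.indices(R.shape)[1]>250)&(R>100)&(R-B>20),.02))
E
python3 go.py .4507 .2044 .06 -.177
```

```text
(485.8326110839844, 199.72738647460938, [25.464338302612305, 145.18609619140625], np.float32(-0.1810864))
grey (502.6170654296875, 290.7306823730469, [28.122238159179688, 147.7236328125], np.float32(-0.16403688))
olive (523.4783935546875, 93.78650665283203, [27.163787841796875, 147.55575561523438], np.float32(0.12589881))
t 2.07 pose [0.4476 0.1786 0.2045] [ 3.14e+00  2.00e-03 -1.75e-01] F [-0.3  0.3  0.2] w 0.094 shift [-0.018 -0.325  1.806] turn 0.0014
```

Call:
servo_tool:
  rows:
    - [[-0.015, -0.335, 0.3], 0]
    - [[-0.015, -0.335, 0.6], 0]
    - [[-0.015, -0.335, 1], 0]
    - [[-0.015, -0.335, 1], 0]
  grip: -0.2

```text
time: 2.4
tool_pos: [0.4469, 0.2023, 0.1189]
ee_rot: [3.135, 0.011, -0.179]
wrist_force: [-1.6, 0.4, -1.7]
width: 0.0706
```

Call:
servo_tool:
  rows:
    - [[0, 0, 0.4], 0]
    - [[0, 0, 0.8], 0]
    - [[0, 0, 0.8], 0]
    - [[0, 0, 0.8], 0]

```text
time: 2.73
tool_pos: [0.4504, 0.2039, 0.0615]
ee_rot: [3.14, 0.002, -0.179]
wrist_force: [-0.1, -0.1, 1.0]
width: 0.0566
```

```bash
python3 go.py .451 .2055 .004 -.178; python3 -c "
from h import *
snap('wrist','w2.png')"
```

```text
t 2.73 pose [0.4504 0.2039 0.0615] [ 3.14e+00  2.00e-03 -1.79e-01] F [-0.1 -0.1  1. ] w 0.0566 shift [ 0.003 -0.021  0.719] turn -0.0004
```

View pics/w2.png

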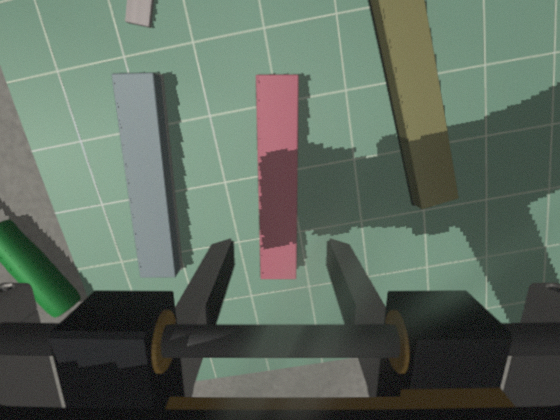

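Pink is centred between the open fingers at about (279,175), with clear space on both sides. I'll go down.

Call:
servo_tool:
  rows:
    - [[0, -0.02, 0.3], 0]
    - [[0, -0.02, 0.55], 0]
    - [[0, -0.02, 0.7], 0]
    - [[0, -0.02, 0.7], 0]
    - [[0, -0.02, 0.7], 0]
    - [[0, -0.02, 0.7], 0]

```text
time: 3.28
tool_pos: [0.4535, 0.2074, 0.0083]
ee_rot: [-3.139, -0.004, -0.177]
wrist_force: [0.2, 0.6, 1.0]
width: 0.0565
```

Call:
servo_tool:
  rows:
    - [[0, 0, 0], 0]
    - [[0, 0, 0], 0]
    - [[0, 0, 0], 0]
    - [[0, 0, 0], 0]
    - [[0, 0, 0], 0]
    - [[0, 0, 0], 0]
    - [[0, 0, 0], 0]
    - [[0, 0, 0], 0]
  grip: 1

```text
time: 3.95
tool_pos: [0.4515, 0.2067, 0.0058]
ee_rot: [3.141, -0.0, -0.177]
wrist_force: [-1.5, -1.7, 4.2]
width: 0.0275
```

Call:
servo_tool:
  rows:
    - [[0, 0, -0.1], 0]
    - [[0, 0, -0.25], 0]
    - [[0, 0, -0.45], 0]
    - [[0, 0, -0.7], 0]
    - [[0, 0, -0.9], 0]
    - [[0, 0, -1], 0]
    - [[0, 0, -1], 0]
    - [[0, 0, -1], 0]

```text
time: 4.62
tool_pos: [0.4511, 0.2071, 0.0851]
ee_rot: [-3.142, 0.0, -0.177]
wrist_force: [-0.4, -0.3, -2.6]
width: 0.0281
```

```bash
python3 go.py .45 .2 .1 -.21; python3 -c "
from h import *
snap('wrist','w3.png');snap('scene','s3.png')"
```

```text
t 4.62 pose [0.4511 0.2071 0.0851] [-3.142  0.    -0.177] F [-0.4 -0.3 -2.6] w 0.0281 shift [ 0.002  0.09  -0.187] turn 0.0211
```

View pics/w3.png

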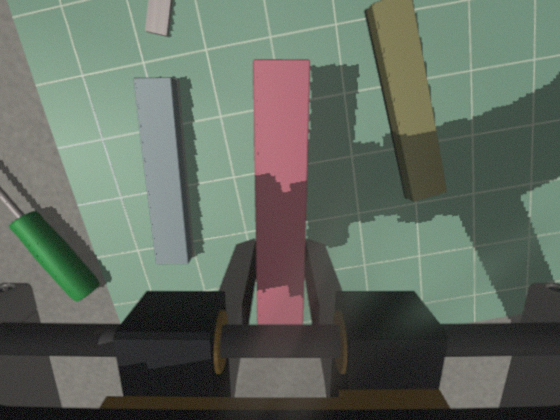

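View pics/s3.png

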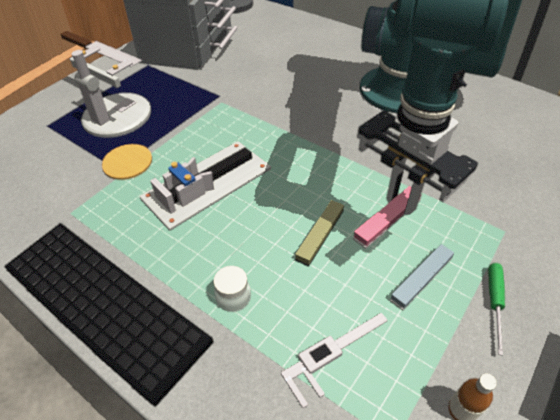

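```bash
python3 - <<'E'
from m import *
s=dict(np.load('pics/w3.png.npz')); o=robot.get_obs()
top=.0993; a=-.177; u=np.array([np.cos(a),np.sin(a)]); v=np.array([-u[1],u[0]])
p=np.array([.4511,.2071])
for dz in (0,-.005,-.01,-.02):
  P=[np.r_[p+u*109+0,0]]
  P=[np.r_[p+u*.109+v*w,top+dz] for w in(.014,-.014)]+[np.r_[p-u*.0+v*w,top] for w in(.014,-.014)]
  print(dz,np.round(proj(s,P),1).tolist())
R,G,B=masks(s); m=(R>90)&(R-G>45)&(np.indices(R.shape)[0]<240)
for r in range(58,64): print(r,np.where(m[r])[0][[0,-1]] if m[r].any() else None)
s=dict(np.load('pics/s3.png.npz'))
for dz in (0,-.005,-.01,-.02):
  print(np.round(proj(s,[np.r_[p+u*.11+v*w,top+dz] for w in(.014,-.014)]),1).tolist())
E
python3 - <<'E'
import cv2
i=cv2.imread('pics/s3.png')[170:260,340:430]; cv2.imwrite('pics/c3.png',cv2.resize(i,None,fx=6,fy=6,interpolation=cv2.INTER_NEAREST))
E
```

```text
0 [[251.3, 57.5], [309.6, 57.6], [255.7, 265.4], [304.7, 265.4]]
-0.005 [[252.2, 59.5], [308.7, 59.6], [255.7, 265.4], [304.7, 265.4]]
-0.01 [[253.0, 61.3], [307.8, 61.4], [255.7, 265.4], [304.7, 265.4]]
-0.02 [[254.6, 64.7], [306.2, 64.8], [255.7, 265.4], [304.7, 265.4]]
58 None
59 None
60 [254 307]
61 [254 308]
62 [254 308]
63 [254 308]
[[365.5, 241.7], [351.9, 231.8]]
[[365.1, 243.7], [351.6, 233.7]]
[[364.7, 245.6], [351.3, 235.7]]
[[364.0, 249.4], [350.7, 239.6]]
```

View pics/c3.png

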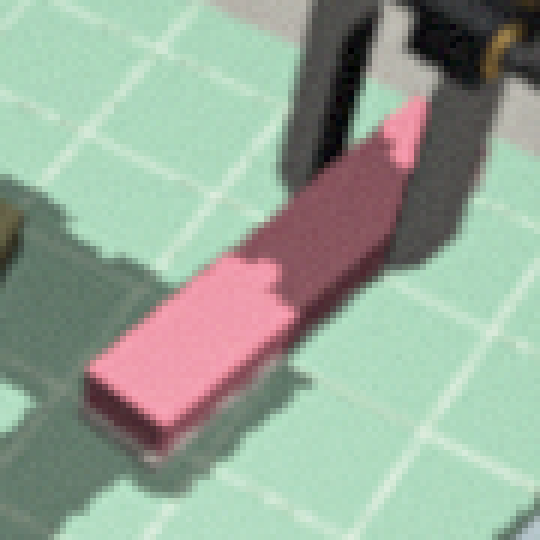

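The lifted stone is level: its far-end corners sit at (354,232) and (367,241), which matches the level prediction. I'll carry it over to the holder.

```bash
python3 go.py .4471 -.1491 .11 -.21
```

```text
t 4.72 pose [0.4502 0.2068 0.0838] [ 3.14e+00  3.00e-03 -1.77e-01] F [ 0.8 -1.1 -2.4] w 0.0277 shift [ 0.744  4.386 -0.327] turn 0.021
```

Call:
servo_tool:
  rows:
    - [[0.03, 0.2, -0.15], 0.01]
    - [[0.07, 0.4, -0.3], 0.021]
    - [[0.12, 0.7, -0.33], 0.021]
    - [[0.17, 1, -0.33], 0.021]

```text
time: 5.05
tool_pos: [0.4505, 0.1254, 0.1116]
ee_rot: [3.141, 0.0, -0.209]
wrist_force: [-0.8, 0.1, -2.1]
width: 0.028
```

Call:
servo_tool:
  rows:
    - [[0.07, 0.35, 0], 0]
    - [[0.1, 0.7, 0], 0]
    - [[0.15, 1, 0], 0]

```text
time: 5.3
tool_pos: [0.4443, 0.0437, 0.1103]
ee_rot: [3.141, 0.003, -0.21]
wrist_force: [1.2, -0.6, -1.7]
width: 0.0276
```

Call:
servo_tool:
  rows:
    - [[0.07, 0.35, 0], 0]
    - [[0.1, 0.7, 0], 0]
    - [[0.15, 1, 0], 0]

```text
time: 5.55
tool_pos: [0.4393, -0.037, 0.1103]
ee_rot: [3.141, 0.003, -0.211]
wrist_force: [0.6, -0.7, -2.1]
width: 0.0277
```

Call:
servo_tool:
  rows:
    - [[0.07, 0.35, 0], 0]
    - [[0.1, 0.7, 0], 0]
    - [[0.15, 1, 0], 0]
    - [[0.15, 1, 0], 0]
    - [[0.15, 1, 0], 0]
    - [[0.15, 1, 0], 0]

```text
time: 6.05
tool_pos: [0.4352, -0.1157, 0.1108]
ee_rot: [-3.141, 0.002, -0.21]
wrist_force: [-0.4, 0.3, -2.2]
width: 0.0276
```

```bash
python3 go.py .4471 -.1491 .06 -.21;  python3 -c "
from h import *
snap('wrist','w4.png')"
```

```text
t 6.05 pose [ 0.4352 -0.1157  0.1108] [-3.141e+00  2.000e-03 -2.100e-01] F [-0.4  0.3 -2.2] w 0.0276 shift [0.233 0.377 0.635] turn -0.0002
```

View pics/w4.png

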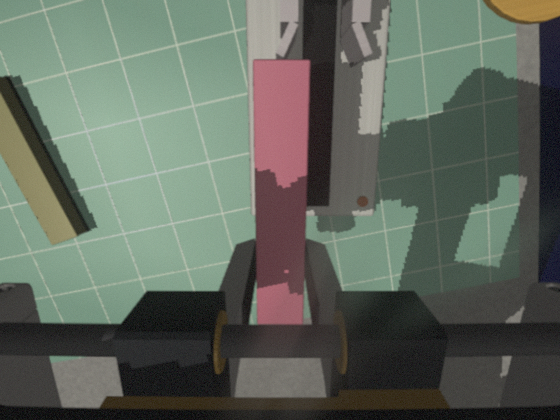

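The stone at (281,150) is parallel to the holder, and the strip at (318,120) is still off to the right. I'll shift across and check the lateral fit.

Call:
servo_tool:
  rows:
    - [[0.11, 0.19, 0], 0]
    - [[0.233, 0.377, 0.2], 0]
    - [[0.233, 0.377, 0.4], 0]
    - [[0.233, 0.377, 0.5], 0]
    - [[0.233, 0.377, 0.5], 0]
    - [[0.233, 0.377, 0.5], 0]
    - [[0.233, 0.377, 0.5], 0]

```text
time: 6.68
tool_pos: [0.4483, -0.1492, 0.0726]
ee_rot: [3.141, -0.001, -0.209]
wrist_force: [0.5, 0.2, -2.1]
width: 0.028
```

```bash
python3 go.py .4471 -.1491 .035 -.21;  python3 -c "
from h import *
snap('wrist','w5.png');snap('top','t5.png')"
```

```text
t 6.68 pose [ 0.4483 -0.1492  0.0726] [ 3.141e+00 -1.000e-03 -2.090e-01] F [ 0.5  0.2 -2.1] w 0.028 shift [-0.014  0.002  0.47 ] turn 0.0008
```

View pics/w5.png

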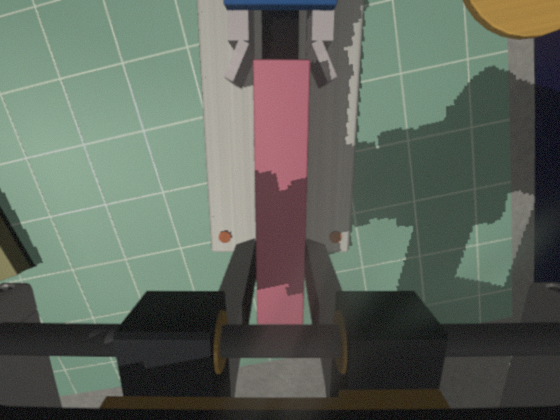

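View pics/t5.png

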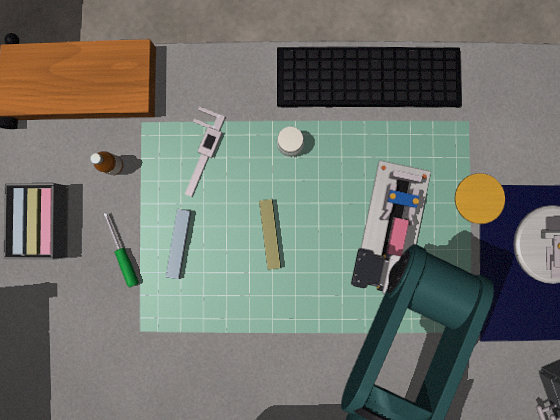

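The stone at (281,60–320) is centred between the flared cheeks at (238,62) and (322,62). The top view shows grey and olive where they were. I'll lower it onto the strip.

Call:
servo_tool:
  rows:
    - [[0, 0, 0.15], 0]
    - [[0, 0, 0.3], 0]
    - [[0, 0, 0.4], 0]
    - [[0, 0, 0.44], 0]
    - [[0, 0, 0.46], 0]
    - [[0, 0, 0.46], 0]
    - [[0, 0, 0.46], 0]
    - [[0, 0, 0.46], 0]

```text
time: 7.45
tool_pos: [0.4483, -0.15, 0.0358]
ee_rot: [3.141, -0.001, -0.21]
wrist_force: [-0.3, -0.6, -2.4]
width: 0.0279
```

Call:
servo_tool:
  rows:
    - [[0, 0, 0.02], 0]
    - [[0, 0, 0.02], 0]
    - [[0, 0, 0.02], 0]
    - [[0, 0, 0.02], 0]

```text
time: 7.78
tool_pos: [0.4482, -0.15, 0.0338]
ee_rot: [3.141, -0.001, -0.21]
wrist_force: [1.0, -1.1, -1.8]
width: 0.0277
```

```bash
python3 go.py .5302 -.1668 .035 -.21
```

```text
t 7.78 pose [ 0.4482 -0.15    0.0338] [ 3.141e+00 -1.000e-03 -2.100e-01] F [ 1.  -1.1 -1.8] w 0.0277 shift [ 1.047 -0.008 -0.015] turn -0.0
```

Call:
servo_tool:
  rows:
    - [[0.08, 0, 0], 0]
    - [[0.16, 0, 0], 0]
    - [[0.24, 0, 0], 0]
    - [[0.32, 0, 0], 0]
    - [[0.4, 0, 0], 0]
    - [[0.48, 0, 0], 0]
    - [[0.56, 0, 0], 0]
    - [[0.64, 0, 0], 0]
    - [[0.72, 0, 0], 0]
    - [[0.8, 0, 0], 0]
    - [[0.8, 0, 0], 0]
    - [[0.8, 0, 0], 0]

```text
time: 8.78
tool_pos: [0.5124, -0.1637, 0.0338]
ee_rot: [3.141, -0.004, -0.21]
wrist_force: [2.3, 0.3, 0.8]
width: 0.0276
```

```bash
python3 go.py .5302 -.1668 .035 -.21;  python3 -c "
from h import *
snap('wrist','w6.png')"
```

```text
t 8.78 pose [ 0.5124 -0.1637  0.0338] [ 3.141 -0.004 -0.21 ] F [2.3 0.3 0.8] w 0.0276 shift [ 0.226 -0.008 -0.015] turn 0.0
```

View pics/w6.png

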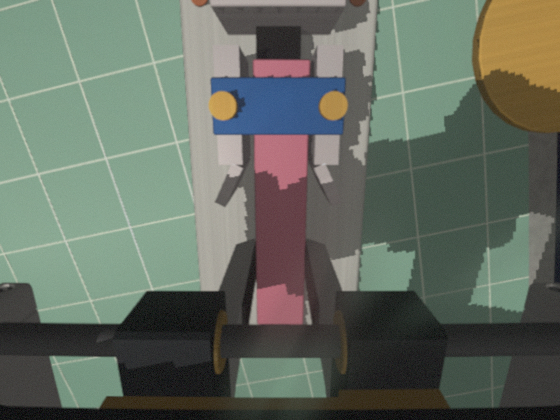

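The stone is under the bar and centred in the channel. Its far end is at row 60 and the stop face is at about row 28. I'll push on gently, going slightly past nominal until it makes contact.

Call:
servo_tool:
  rows:
    - [[0.06, 0, 0], 0]
    - [[0.12, 0, 0], 0]
    - [[0.16, 0, 0], 0]
    - [[0.18, 0, 0], 0]
    - [[0.2, 0, 0], 0]
    - [[0.21, 0, 0], 0]
    - [[0.22, 0, 0], 0]
    - [[0.22, 0, 0], 0]
    - [[0.22, 0, 0], 0]

```text
time: 9.58
tool_pos: [0.5264, -0.1665, 0.0338]
ee_rot: [3.141, 0.003, -0.21]
wrist_force: [-3.8, 1.2, 5.1]
width: 0.0277
```

Call:
servo_tool:
  rows:
    - [[0.01, 0, 0], 0]
    - [[0.02, 0, 0], 0]
    - [[0.03, 0, 0], 0]
    - [[0.03, 0, 0], 0]
    - [[0.03, 0, 0], 0]

```text
time: 10.0
tool_pos: [0.5287, -0.167, 0.0338]
ee_rot: [3.141, 0.003, -0.21]
wrist_force: [-4.9, 0.5, 6.2]
width: 0.0282
```

```bash
python3 go.py .5302 -.1668 .035 -.21;  python3 -c "
from h import *
snap('wrist','w7.png')"
```

```text
t 10.0 pose [ 0.5287 -0.167   0.0338] [ 3.141e+00  3.000e-03 -2.100e-01] F [-4.9  0.5  6.2] w 0.0282 shift [ 0.018 -0.007 -0.015] turn -0.0
```

View pics/w7.png

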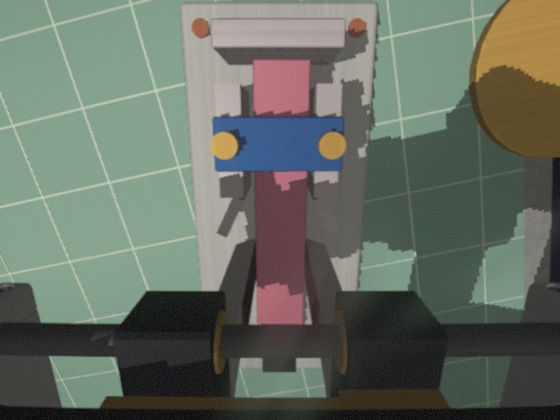

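The stone's end is at row 60 and the stop's face begins just beyond it. The wrist force is still only friction-sized (about 5 N), so I'll keep pushing in small steps.

Call:
servo_tool:
  rows:
    - [[0.01, 0, 0], 0]
    - [[0.02, 0, 0], 0]
    - [[0.03, 0, 0], 0]
    - [[0.03, 0, 0], 0]
    - [[0.03, 0, 0], 0]

```text
time: 10.47
tool_pos: [0.5306, -0.1674, 0.0338]
ee_rot: [3.141, 0.004, -0.21]
wrist_force: [-4.9, 1.2, 6.3]
width: 0.0278
```

Call:
servo_tool:
  rows:
    - [[0.01, 0, 0], 0]
    - [[0.02, 0, 0], 0]
    - [[0.03, 0, 0], 0]
    - [[0.03, 0, 0], 0]
    - [[0.03, 0, 0], 0]

```text
time: 10.88
tool_pos: [0.5306, -0.1674, 0.0338]
ee_rot: [3.141, 0.009, -0.21]
wrist_force: [-11.5, 2.2, 11.3]
width: 0.0278
```

The TCP stalled at x = 0.5306 (about 0.530 predicted) and the force jumped from 5 to 11.5 N, so the stone is on the stop. I'll release and retreat straight up.

Call:
servo_tool:
  rows:
    - [[0, 0, 0], 0]
    - [[0, 0, 0], 0]
    - [[0, 0, 0], 0]
    - [[0, 0, 0], 0]
    - [[0, 0, 0], 0]
    - [[0, 0, 0], 0]
  grip: -0.2

```text
time: 11.38
tool_pos: [0.5347, -0.1682, 0.0333]
ee_rot: [3.142, 0.0, -0.21]
wrist_force: [-0.1, -0.2, -0.2]
width: 0.0559
```

Call:
servo_tool:
  rows:
    - [[0, 0, -0.15], 0]
    - [[0, 0, -0.4], 0]
    - [[0, 0, -0.7], 0]
    - [[0, 0, -1], 0]
    - [[0, 0, -1], 0]

```text
time: 11.8
tool_pos: [0.5381, -0.1697, 0.1206]
ee_rot: [3.139, -0.012, -0.21]
wrist_force: [-0.0, -0.1, 0.7]
width: 0.0562
```

Call:
servo_tool:
  rows:
    - [[-0.3, 0, -0.3], 0]
    - [[-0.6, 0, -0.6], 0]
    - [[-1, 0, -0.6], 0]
    - [[-1, 0, -0.6], 0]
    - [[-1, 0, -0.6], 0]

```text
time: 12.22
tool_pos: [0.4557, -0.1513, 0.1618]
ee_rot: [3.141, -0.001, -0.21]
wrist_force: [-0.4, 0.2, 0.4]
width: 0.0567
```

```bash
python3 go.py .5302 -.1668 .035 -.21;  python3 - <<'E'
from m import *
a=snap('wrist','w8.png');s=snap('top','t8.png');c=snap('scene','s8.png')
R,G,B=masks(s)
roi=np.zeros(R.shape,bool); roi[195:300,150:300]=1
g=roi.copy(); g[:,255:]=0; g[:,:160]=0
print('grey',rect(s,g&(B>G)&(B-R>10)&(R>90),.02))
print('olive',rect(s,roi&(np.indices(R.shape)[1]>250)&(R>100)&(R-B>20),.02))
# expected stone/stop edges in wrist
y=-.21;u=np.array([np.cos(y),np.sin(y)]);v=np.array([-u[1],u[0]]);H=np.array([.5635,-.1739])
f=lambda X,Y,Z:np.r_[H+u*X+v*Y,Z]
im=a['pixels'][:,:,::-1].copy()
for p in proj(a,[f(.075,.014,.048),f(.075,-.014,.048),f(-.075,.014,.048),f(-.075,-.014,.048)]): cv2.circle(im,tuple(int(round(q)) for q in p),2,(0,255,0),-1); print(np.round(p,1))
cv2.imwrite('pics/w8a.png',im)
cv2.imwrite('pics/c8.png',cv2.resize(c['pixels'][130:240,130:280,::-1],None,fx=5,fy=5,interpolation=cv2.INTER_CUBIC))
E
```

```text
t 12.22 pose [ 0.4557 -0.1513  0.1618] [ 3.141e+00 -1.000e-03 -2.100e-01] F [-0.4  0.2  0.4] w 0.0567 shift [ 0.952 -0.006  1.585] turn -0.0003
grey (502.932373046875, 290.4020690917969, [28.046443939208984, 147.77301025390625], np.float32(-0.16885622))
olive (523.4811401367188, 93.76509857177734, [27.20693588256836, 147.55575561523438], np.float32(0.12589887))
[262.5 -12.3]
[296.8 -12.3]
[264.6 170.5]
[294.7 170.5]
```

View pics/w8a.png

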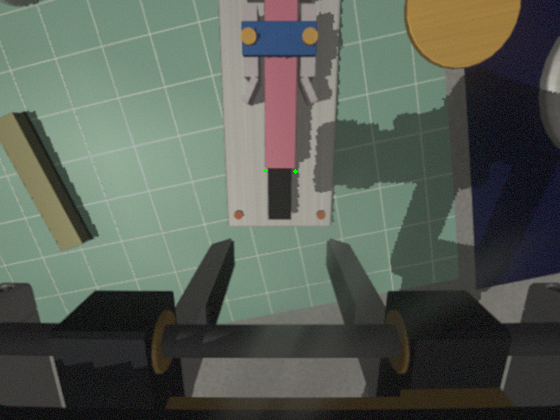

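View pics/c8.png

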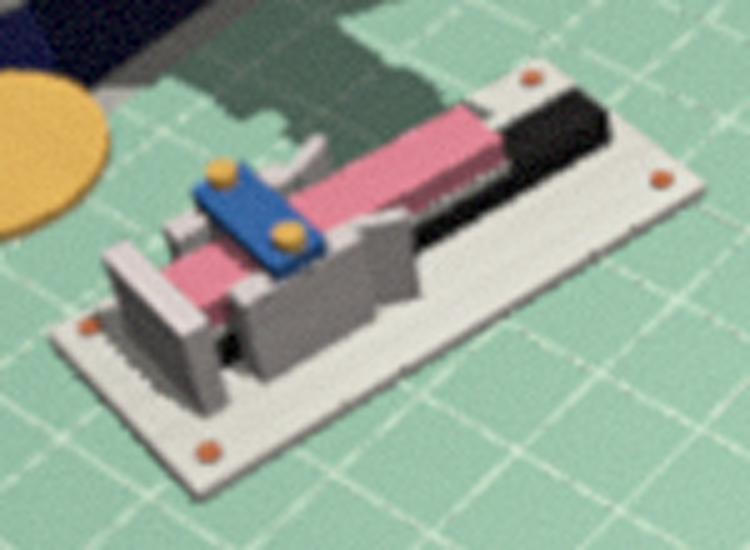

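The stone is pink side up, flat and under the bar. Its near end is at row 169 against a predicted 170.5, which is about 1 mm. The scene crop shows its far end at the stop, and the neighbouring stones haven't moved.

```bash
python3 -c "
from h import *
print(robot.close_job())"
```

```text
the job is handed in; nothing more can be done
None
```

I gripped the pink stone about 35 mm behind its middle and laid it pink side up on the rubber strip. I then slid it under the blue bar to the end stop, released it, backed the arm off and handed the job in at about 12.4 s of the 38 s allowed.

- **Home against the stop:** during the last push the tool stopped advancing and the wrist force rose from about 5 to 11.5 N. After release, the stone's near end appeared within about 1 mm of the computed home position in the wrist view.
- **Fit in the channel:** the stone is centred to well under 1 mm in that view. In the scene view it looks flat and under the bar, with its end at the stop.
- **Other stones:** the grey and olive stones measured within 0.5 mm of where they started.
- **Robot clear:** it was touching nothing at hand-in, with wrist force about 0 N.

No check failed. The two initial estimates of the pink stone's position (top and scene cameras) differed by about 4 mm sideways. I started from the top view and refined it with the wrist camera before gripping.

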